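# Set the air-cap dispenser and lock its cover

### The arm

A 6-joint arm with a two-finger parallel gripper is mounted at the origin on a cart in front of the work surface, level with it; the furniture and walls round the work are solid. World frame = base frame: x ahead of the robot, y to its left, z up, the work surface at z = 0. Lengths are in mm, angles in rad, forces in N, time in s.
With the tool pointing down it reaches from about 275 to 725 mm from the base axis. Payload 15.9 kg.
Tool frame: the origin (TCP) lies midway between the tips of the shut fingers; the grasp point (between the pads) lies 19 mm behind it; z points along the fingers, y is the line along which they close (so a half turn about z gives the same grasp; the last joint's range is limited). The gripper opens to 85 mm and grips with 20 to 120 N. Pads are 22 mm wide; open, the fingers measure 114 mm over their backs; the gripper's body (76 mm by 85 mm) begins 54 mm behind the grasp point. The pads swing forward as they close: fully open they stand 13 mm farther back than shut.
Start: joints at [-1.119, 0.213, -0.034, 1.323, 0, 1.571], TCP at [218.285, -449.819, 206.306] pointing down, gripper open.
Joint ranges: [-2.98, 2.98], [-0.74, 1.72], [-1.14, 1.35], [-2.1, 2.04], [-1.57, 1.44], [-3.14, 3.14]. Speed limits (rad/s): [1.89, 1.89, 2.39, 2.57, 3.14, 3.14].

### API

Orientations are given as a rotation vector (axis times angle).
In Python, from station import r gives the robot as it stands.
- The arm moves only by the tool drive_tool, never from a script. Its argument "steps" is a list of rows, each an object with "xyz": the shift along the tool's x, y, z in mm, a list of three; "rotation": the turn, a rotation vector about the tool's x, y, z in rad, a list of three. A call has 1 to 12 rows; each row is the pose to reach, as a shift and turn from the pose commanded when the call began, along the tool's axes at that moment; what a row does not reach only later rows make up. A row lasts 1/10 s, in which the tool goes at most 50 mm and 8.59 degrees, less where a joint would pass 70% of its speed; a pose out of reach is approached as far as the arm can. A call with a gripper value outside its range is refused whole. "jaw" is the opening, from 0 (shut) to 1 (fully open), set as the call begins (left out, the last holds). The fingers move at their own pace and stop on an object; the grip force is fixed at half the most. Time passes only in rows, so rows that repeat a pose let the fingers close. It gives the time, the measured TCP pose, the force, the opening and the grip force at its end, in the units of the state.
- r.get_state(): the state, without advancing time (a new reading comes with each control period).
- r.grab_frame(name): name is "side" or "top" or "wrist"; returns a dict with "img" (420x560x3 uint8, red, green, blue), "K" (3x3 intrinsics, pixels), "xyz" and "rotation" of the camera in the world; the wrist camera has in their place "hand_eye" (4x4, takes a point from camera to tool coordinates, whose origin is the TCP and whose axes are the flange's). Camera axes: x right, y up, looking along -z (the intrinsics and any distortion apply to the point x, -y, -z); pixel columns grow to the right and rows downward; lengths in mm; the calibration is good to about 2 mm. A picture is of the moment at which its call begins: read the wrist's pose just before it. There is no depth.
- r.sign_off(): hands the job in; it is judged then, once.
Trained networks look in a picture, given as the dict that the camera call returned (one of the last four; its "shot" number tells which), for a name from the list of things; names that differ only in an ending like _2 or _b are one class to them, and where a whole thing is asked for, a point or a joint stands for the part that bears it (a point fixed in the world has none). Each returns a list of dicts, best first, with "p" (0 to 1); they miss things now and then, are a little off and sometimes report something else, mostly with a low value. They report only what shows in the picture. A call takes as long as a camera call. They do not tell look-alikes from the thing itself.
- r.silhouettes(picture, thing): "region" (420x560 bool, what is visible of it) and "location" ([row, column] in pixels, amid what is visible of it).
The state is a dict: "time_s": time; "joints": joint angles; "qvel": joint speeds; "joint_efforts": joint torques, N m; "ee_pos": TCP position; "ee_rot": TCP orientation; "force": force on the tool from outside, world axes, zero at the start; "moment": the same for the moment, N m; "grip_width": finger opening in mm; "grip_force": force on a finger pad.
Only numpy, scipy, OpenCV 4.12 (cv2) and the standard library are available. Lean on these libraries where they do the work, as an engineer would, in place of code of your own. Each camera call takes 0.05 s, during which the arm holds its last target. There are 200 camera calls.

### The job

Set the round dispenser to the compartment with the red button on its rim: push the black knob on its light grey cover round until the window, and the arrow beside it, stand right at the red button. Then take the yellow-handled key out of its stand, put its blade in the slot of the brass lock and turn the lock clockwise until it seats against its stop, so that its tongue lies over the cover; use the key for this, not the fingers. Put the key back upright in its stand with its collar resting on the stand's rim, and leave the other things where they are.

Things in the scene. Friction and masses are not known exactly. Their poses are not given: they have to be found in the camera images.
- dispenser: green round tray, 208 mm across, fixed to the bench. Origin on its axis at the bench top, z up. Its rim is a ring from 90 to 104 mm radius, top 36 mm high. Six compartments, centred at 30, 90, 150, 210, 270 and 330 degrees counter-clockwise from its x axis. An ear of 23 mm radius on its -y side carries the lock; the ear's top is 36 mm high.
- cover (a joint): turning light grey metal cover in the tray, 88 mm radius, top 46 mm above the bench, with one window. Value: angle of the window (and arrow) counter-clockwise from the dispenser's x axis, rad, 0 to 4.2; grows counter-clockwise from above. Stiff: about 2.5 N at the knob; it stays where it is left.
- arrow (a point): point just outside the cover's rim, 97 mm from the dispenser's axis, to which the black arrow beside the window points; 38 mm above the bench. It comes to the red button's centre when the window is over that compartment.
- knob (a point): top of the black knob on the cover: upright post of 18 mm diameter, rising 34 mm from the cover (46 to 80 mm above the bench), 62 mm from the dispenser's axis, straight across it from the window.
- mark_red: red button on the tray's rim, 13 mm across, 6 mm high, 97 mm from the dispenser's axis, marking the wanted compartment; one of those at 30, 90, 150 and 210 degrees (white buttons mark the other three of these). Origin at the centre of its underside, 36 mm above the bench. Fixed.
- lock (a joint): brass slotted cam lock on the ear. Value: how far it is turned clockwise from above, rad, from 0 (unlocked) to 1.5 (stop, locked). The slot runs along the steel tongue; at value q the tongue points at pi/2 + 1.5 - q counter-clockwise from the dispenser's x axis, so at 1.5 it points to the dispenser's axis and lies over the cover's rim. Turning takes about 0.12 N m; it stays where it is left.
- lock_axis (a point): on the lock's axis at the top of its round head (38 mm across), 58 mm above the bench, 120 mm from the dispenser's axis in its -y direction. The closed slot is 6 mm wide, 28 mm long and 10 mm deep, bevelled to 10 mm wide at its mouth. The tongue, 14 mm wide, reaches 38 mm from this axis at 47 to 52 mm height.
- key: lock key, 90 mm tall, about 0.12 kg, standing upright in its stand. Origin at the middle of the blade's lower edge, z up along the key. Blade along the key's x axis: 24 mm wide (22 mm at its lower edge), 3 mm thick in y, 32 mm long; steel collar, 43 mm diameter, from 32 to 37 mm; yellow handle from 36 to 90 mm, 34 mm wide in x, 18 mm thick in y, to be gripped across its thickness.
- key_stand: dark steel round stand, 57 mm in diameter (foot 72 mm), 45 mm high, fixed. Origin on its axis at the bench top. Open bore of 32 mm diameter, 39 mm deep; the key's collar rests on the rim, so that the key's origin is then 13 mm above the bench, on the stand's axis within the bore's play.
- tape_roll: roll of masking tape, 86 mm across, 24 mm high, bystander; origin at the centre of its underside
- white_jar: white sample jar with black lid, 49 mm across, 56 mm high, bystander; origin at the centre of its underside
- red_jar: red sample jar with black lid, 49 mm across, 56 mm high, bystander; origin at the centre of its underside
- blue_jar: blue sample jar with black lid, 49 mm across, 56 mm high, bystander; origin at the centre of its underside
- paint_can: green and white metal can, 112 mm across, 121 mm high, bystander; origin at the centre of its underside
- marker: white and blue felt marker, 138 mm long, lying, bystander; origin at the middle underneath
Things that resemble listed ones, but are neither listed nor needed, are in the scene too. Of the things like the key, leave any that is purple; of the rest the smaller one is meant.

How it is judged (in metres and radians):
On the way, in this order (a step that is already met when the one before it is completed fails the run):
1. the arrow of the cover stands at the red button, within 10 mm, the lock still open (horizontal distance between arrow and mark_red below 0.01 m and value of joint lock below 0.6 rad), for 0.2 s.
2. the lock is turned clockwise to its stop (1.40 rad or more) by the key, the cover still at the red button (value of joint lock above 1.4 rad and horizontal distance between arrow and mark_red below 0.01 m and horizontal distance between key and lock_axis below 0.012 m), for 0.2 s.
At the end, for the whole second after the job is handed in: The cover's arrow point is within 10 mm of the red button's centre, the lock is turned to 1.40 rad or more, and the key stands at rest in its stand: on its axis within 8 mm, collar on the rim (origin 9 to 17 mm above the bench), upright within 0.12 rad (horizontal distance between arrow and mark_red below 0.01 m and value of joint lock above 1.4 rad and horizontal distance between key and key_stand below 0.008 m and z of key in the frame of key_stand between 0.009 and 0.017 m and angle between key's own z axis and vertical below 0.12 rad and linear speed of key below 0.02 m/s); the robot touches nothing.
It fails at once if the lock is turned by the fingers or the arm instead of the key (contact force between any of the fingers, the arm and lock above 3 N).
It fails at once if the lock is turned past 0.8 rad while the cover's arrow is not at the red button (value of joint lock above 0.8 rad and horizontal distance between arrow and mark_red above 0.014 m).
It fails at once if a bystander is moved by more than 30 mm (distance of any of tape_roll, white_jar, red_jar, blue_jar, paint_can, marker from where it was at the start of the episode above 0.03 m).
It also fails if it takes over 67 s, if anything falls off the work surface, if the arm or the gripper's body presses on something with over 40 N, if the wrist force passes 120 N, or if a joint passes its speed limit or range.

## Working session

There is one attempt and no reset: what is moved stays moved. The work goes in short steps, Python scripts to look and compute and a tool call to move; the robot and the scene stay as the last step left them, time stands still between calls to the robot, and variables do not carry over. Pictures are saved under pics/ and viewed, at most 10 in all, crops included, and the job is handed in when it is done.

Besides the shell and the picture viewer there is one more tool, called after "Emit:" as name(argument=value, ...) on one line, values as JSON. drive_tool: Moves the arm, as the interface text tells. Its arguments: {"type":"object","properties":{"steps":{"type":"array","items":{"type":"object","properties":{"xyz":{"type":"array","items":{"type":"number"}},"rotation":{"type":"array","items":{"type":"number"}}}}},"jaw":{"type":"number"}},"required":["steps"]}

```bash
ls; mkdir -p pics
cat > h.py <<'E'
import numpy as np, cv2
from scipy.spatial.transform import Rotation as R
from station import r
def cam(p, s=None):
    if 'hand_eye' in p:
        T=np.eye(4); T[:3,:3]=R.from_rotvec(s['ee_rot']).as_matrix(); T[:3,3]=s['ee_pos']
        T=T@np.array(p['hand_eye']); return T[:3,3],T[:3,:3]
    q=np.array(p['rotation']); return np.array(p['xyz']), (q if q.shape==(3,3) else R.from_rotvec(q).as_matrix())
def ray(p,uv,s=None):
    o,M=cam(p,s); K=np.array(p['K']); d=np.linalg.inv(K)@[uv[0],uv[1],1]; return o, M@(d*[1,-1,-1])
def onz(p,uv,z,s=None):
    o,d=ray(p,uv,s); return o+d*(z-o[2])/d[2]
def proj(p,X,s=None):
    o,M=cam(p,s); c=M.T@(np.array(X)-o); q=np.array(p['K'])@(c*[1,-1,-1]); return q[:2]/q[2]
E
python3 - <<'E'
from h import *
s=r.get_state(); print(s)
for n in ['top','side','wrist']:
    p=r.grab_frame(n); print(n,{k:v for k,v in p.items() if k!='img'})
    cv2.imwrite(f'pics/{n}0.png',cv2.resize(p['img'][:,:,::-1],(784,588)) )
    if n!='wrist':
      for t in ['dispenser','cover','knob','mark_red','lock','key','key_stand']:
        print(t,[(round(x['p'],2),np.round(x['location']).tolist(),int(x['region'].sum())) for x in r.silhouettes(p,t)])
E
```

```text
pics
{'time_s': 0.0, 'joints': array([-1.11899060e+00,  2.13365465e-01, -3.50522370e-02,  1.32349864e+00,
        7.63725092e-06,  1.57077965e+00]), 'qvel': array([ 6.08263712e-04, -8.88988596e-05,  1.74522118e-04, -4.88712805e-04,
       -9.56628217e-04,  5.80779126e-04]), 'joint_efforts': array([ 4.99071448e-04, -6.86160922e+01,  4.87117124e+01,  1.75118371e-02,
        1.51472764e-04,  7.32565582e-06]), 'ee_pos': array([ 218.13808135, -449.49997568,  205.81424899]), 'ee_rot': array([-3.06070055e+00, -7.03454597e-01,  3.82224299e-04]), 'force': array([ 0.63275716, -0.7443967 ,  0.96879909]), 'moment': array([-0.06015921, -0.01047888,  0.02463372]), 'grip_force': 0.0, 'grip_width': 85.32733184835477}
top {'K': array([[543.94923738,   0.        , 271.91953946],
       [  0.        , 543.94923738, 217.19943408],
       [  0.        ,   0.        ,   1.        ]]), 'xyz': array([ 436.74131319,  369.33101074, 1687.57354713]), 'rotation': array([ 0.04259743, -0.06477634, -1.54567036]), 'shot': 1}
dispenser [(0.94, [222.0, 356.0], 3515)]
cover [(0.77, [220.0, 353.0], 2290)]
knob [(0.75, [
[... 710 characters left out ...]

lock [(0.51, [213.0, 402.0], 161)]
key [(0.82, [263.0, 276.0], 444), (0.71, [231.0, 244.0], 261), (0.57, [298.0, 103.0], 1081)]
key_stand [(0.61, [244.0, 248.0], 516)]
wrist {'K': array([[357.83133448,   0.        , 283.40622809],
       [  0.        , 357.83133448, 208.57027814],
       [  0.        ,   0.        ,   1.        ]]), 'hand_eye': array([[-8.99057614e-05,  9.55986344e-01,  2.93411148e-01,
         7.49642986e+01],
       [ 9.99999966e-01,  1.57293791e-04, -2.06075871e-04,
         3.97273291e-01],
       [-2.43157470e-04,  2.93411119e-01, -9.55986326e-01,
        -1.68011544e+02],
       [ 0.00000000e+00,  0.00000000e+00,  0.00000000e+00,
         1.00000000e+00]]), 'shot': 3}
```

View pics/top0.png

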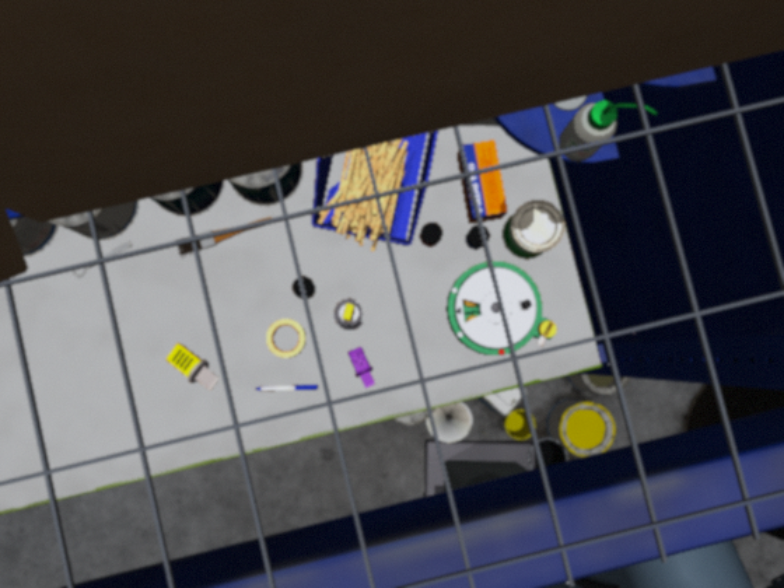

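View pics/side0.png

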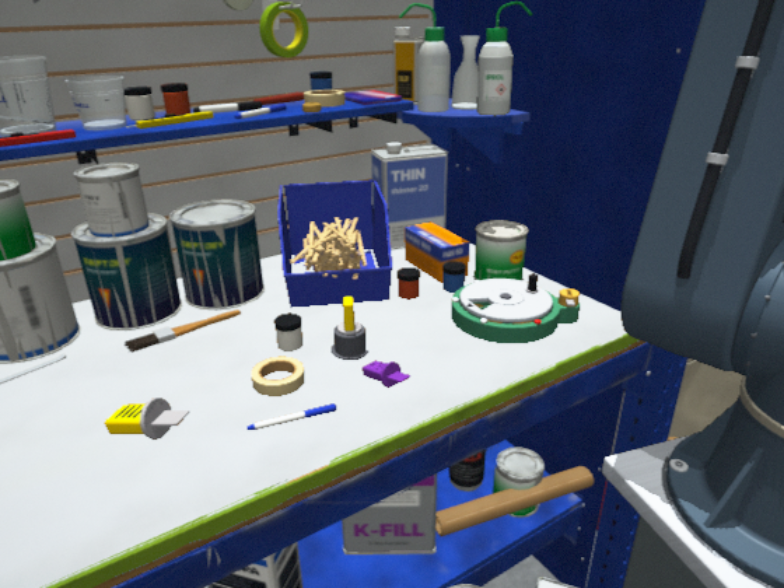

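Run:
```python
from h import *
p=r.grab_frame('top'); s=r.grab_frame('side')
def P(n,uv,z): print(n,np.round(onz(p,np.array(uv)/1.4,z),0))
P('disp c',(495,308),46);P('red',(501,351),42);P('win',(470,310),46);P('knob',(525,304),80);P('lock',(547,328),58);P('key',(348,312),100);P('stand',(348,314),45)
P('tape',(286,338),24);P('purple',(361,367),10);P('white jar',(303,288),56);P('red jar',(431,233),56);P('blue jar',(478,237),56);P('can',(536,227),121);P('marker',(287,388),10)
def Q(n,uv,z): print(n,np.round(onz(s,np.array(uv)/1.4,z),0))
Q('disp c',(506,297),46);Q('red',(537,321),42);Q('knob',(533,277),80);Q('lock',(569,294),58);Q('key',(348,298),103);Q('stand',(349,328),45)
a=cv2.resize(p['img'][170:270,300:410,::-1],None,fx=4,fy=4,interpolation=2)
b=cv2.resize(s['img'][195:295,200:310,::-1],None,fx=3.2,fy=4,interpolation=2)
cv2.imwrite('pics/c1.png',np.hstack([a,b]))
```

```text
disp c [547. 100.  46.]
red [455.  85.  42.]
win [542. 154.  46.]
knob [555.  42.  80.]
lock [506. -11.  58.]
key [528. 416. 100.]
stand [527. 417.  45.]
tape [472. 552.  24.]
purple [413. 387.  10.]
white jar [580. 515.  56.]
red jar [706. 242.  56.]
blue jar [700. 140.  56.]
can [714.  29. 121.]
marker [363. 547.  10.]
disp c [551.  98.  46.]
red [452.  87.  42.]
knob [551.  42.  80.]
lock [501.  -8.  58.]
key [537. 414. 103.]
stand [535. 416.  45.]
```

View pics/c1.png

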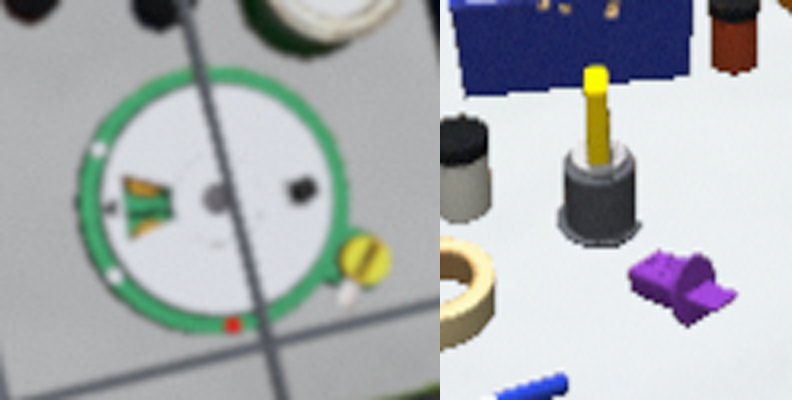

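Run:
```python
from h import *
p=r.grab_frame('top'); s=r.grab_frame('side')
for uv in [(590,300),(605,365),(565,190)]: print(uv,np.round(onz(p,np.array(uv)/1.4,0)))
for uv in [(784,385),(784,200),(620,160)]: print(uv,[np.round(onz(p,np.array(uv)/1.4,z)) for z in (0,300,500)])
for uv in [(615,310),(545,262)]: print('side',np.round(onz(s,np.array(uv)/1.4,0)))
```

```text
(590, 300) [ 574. -120.    0.]
(605, 365) [ 430. -154.    0.]
(565, 190) [821. -62.   0.]
(784, 385) [array([ 395., -554.,    0.]), array([ 402., -390.,  300.]), array([ 407., -280.,  500.])]
(784, 200) [array([ 811., -559.,   -0.]), array([ 745., -394.,  300.]), array([ 700., -284.,  500.])]
(620, 160) [array([ 893., -186.,    0.]), array([812., -88., 300.]), array([758., -22., 500.])]
side [ 507. -127.    0.]
side [ 771. -127.    0.]
```

View pics/wrist0.png

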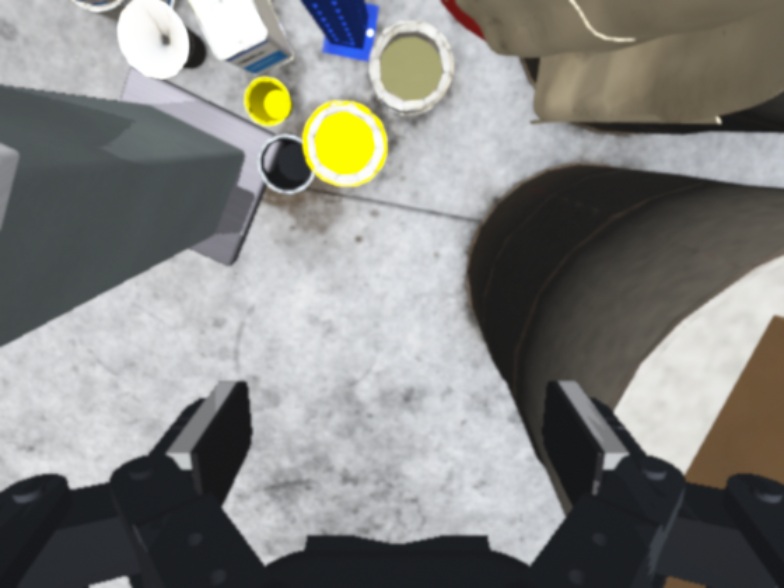

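```bash
cat >> h.py <<'E'
def rel(xyz,yaw,s=None):
    "shift (tool axes) and z-turn from measured pose to a tool-down pose with tool x at yaw deg"
    s=s or r.get_state(); M=R.from_rotvec(s['ee_rot']); y=np.radians(yaw)
    T=R.from_matrix(np.array([[np.cos(y),np.sin(y),0],[np.sin(y),-np.cos(y),0],[0,0,-1]]).T)
    T=R.from_matrix(np.column_stack([[np.cos(y),np.sin(y),0],[np.sin(y),-np.cos(y),0],[0,0,-1]]))
    print(np.round(M.inv().apply(np.array(xyz)-s['ee_pos']),1).tolist(), np.round((M.inv()*T).as_rotvec(),3).tolist())
E
python3 - <<'E'
from h import *
rel((290,-250,290),50);rel((310,-60,300),78);rel((500,50,280),97)
E
```

```text
[151.8, -148.5, -83.7] [0.0, -0.0, -0.421]
[252.7, -310.7, -93.7] [0.0, -0.0, -0.91]
[471.7, -326.7, -73.7] [0.0, -0.0, -1.241]
```

Emit:
drive_tool(steps=[{"xyz": [152,-148,-84],"rotation": [0,0,-0.42]},{"xyz": [152,-148,-84],"rotation": [0,0,-0.42]},{"xyz": [152,-148,-84],"rotation": [0,0,-0.42]},{"xyz": [152,-148,-84],"rotation": [0,0,-0.42]},{"xyz": [152,-148,-84],"rotation": [0,0,-0.42]},{"xyz": [253,-311,-94],"rotation": [0,0,-0.91]},{"xyz": [253,-311,-94],"rotation": [0,0,-0.91]},{"xyz": [253,-311,-94],"rotation": [0,0,-0.91]},{"xyz": [253,-311,-94],"rotation": [0,0,-0.91]},{"xyz": [253,-311,-94],"rotation": [0,0,-0.91]}])

```text
time_s: 2.05
ee_pos: [310.3, -55.8, 300.8]
ee_rot: [2.433, 1.987, 0.002]
force: [0.4, 0.1, 0.8]
grip_width: 85.4
grip_force: 0.0
```

Run:
```python
from h import *
print(np.round(r.get_state()['joints'],3))
rel((520,60,270),97)
```

```text
[-1.790e-01 -1.640e-01 -1.850e-01  1.549e+00  1.000e-03  1.593e+00]
[155.2, 182.3, 31.1] [0.001, -0.001, -0.323]
```

Emit:
drive_tool(steps=[{"xyz": [155,182,31],"rotation": [0,0,-0.323]},{"xyz": [155,182,31],"rotation": [0,0,-0.323]},{"xyz": [155,182,31],"rotation": [0,0,-0.323]},{"xyz": [155,182,31],"rotation": [0,0,-0.323]},{"xyz": [155,182,31],"rotation": [0,0,-0.323]},{"xyz": [155,182,31],"rotation": [0,0,-0.323]},{"xyz": [155,182,31],"rotation": [0,0,-0.323]}])

```text
time_s: 2.75
ee_pos: [520.5, 54.0, 268.4]
ee_rot: [-2.091, -2.344, 0.002]
force: [-0.4, -0.4, -0.5]
grip_width: 85.5
grip_force: 0.0
```

Run:
```python
from h import *
s=r.get_state(); p=r.grab_frame('wrist'); print(s['ee_pos'],s['qvel'].max())
np.savez('w1.npz',img=p['img'],K=p['K'],hand_eye=p['hand_eye'],pos=s['ee_pos'],rot=s['ee_rot'])
for t in ['dispenser','cover','knob','mark_red','lock','lock_axis']:
    for x in r.silhouettes(p,t):
        z={'cover':46,'knob':80,'mark_red':42,'lock':55}.get(t,36); l=x['location']
        m=x['region']; c=np.argwhere(m).mean(0)
        print(t,round(x['p'],2),np.round(l),m.sum(),np.round(onz(p,(l[1],l[0]),z,s)),np.round(onz(p,(c[1],c[0]),z,s)))
cv2.imwrite('pics/w1.png',cv2.resize(p['img'][:,:,::-1],(784,588)))
```

```text
[520.466405    53.99064811 268.43018236] 0.004771273610976455
dispenser 0.93 [126. 315.] 29700 [550. 104.  36.] [549. 102.  36.]
dispenser 0.48 [131. 317.] 20169 [552.  99.  36.] [553. 101.  36.]
cover 0.72 [130. 319.] 20415 [553. 101.  46.] [552. 102.  46.]
knob 0.87 [129. 316.] 20560 [547. 103.  80.] [548. 104.  80.]
mark_red 0.43 [134. 228.] 109 [457.  84.  42.] [456.  86.  42.]
lock 0.75 [220. 259.] 1216 [500.  -6.  55.] [503.  -7.  55.]
lock_axis 0.96 [125. 310.] 29236 [544. 104.  36.] [549. 101.  36.]
```

View pics/w1.png

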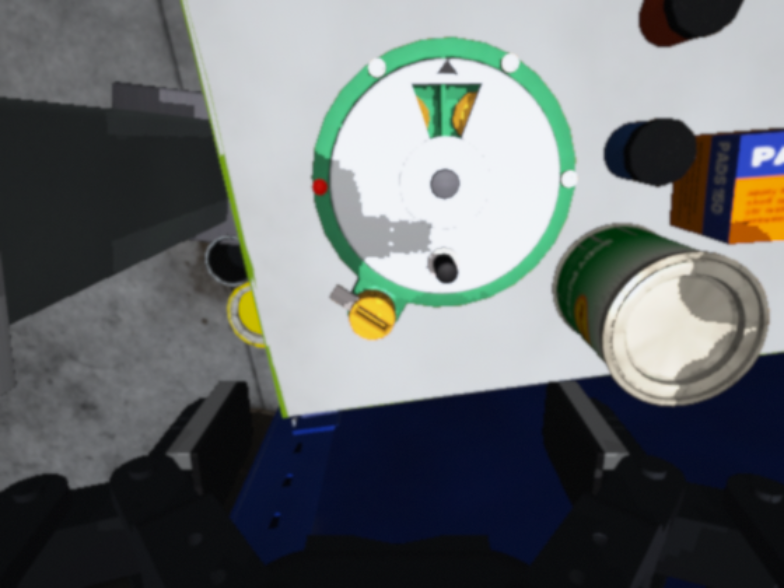

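Run:
```python
from h import *
from scipy.optimize import least_squares
d=np.load('w1.npz'); s={'ee_pos':d['pos'],'ee_rot':d['rot']}; p=d
W={k:onz(p,np.array(v[:2])/1.4,v[2],s)[:2] for k,v in dict(b30=(570,179,41),b90=(511,62,41),b150=(377,67,41),b210=(320,187,41),hub=(445,184,48),slot=(372,316,58),knob=(446,270,80),arrow=(448,66,46)).items()}
for k,v in W.items(): print(k,np.round(v,1))
def f(q):
    c,a=q[:2],q[2]; e=[]
    for t in (30,90,150,210): e+=list(c+97*np.array([np.cos(a+np.radians(t)),np.sin(a+np.radians(t))])-W[f'b{t}'])
    e+=list(c+120*np.array([np.sin(a),-np.cos(a)])-W['slot']); e+=list(c-W['hub'])
    return e
o=least_squares(f,[549,99,-.4]); c=o.x[:2]; print(o.x,np.degrees(o.x[2]),np.round(o.fun,1))
a=o.x[2]
k=W['knob']-c; print('knob ang',np.degrees(np.arctan2(*k[::-1])),np.hypot(*k)); k=W['arrow']-c; print('arrow ang',np.degrees(np.arctan2(*k[::-1])),np.hypot(*k))
print('lock axis',c+120*np.array([np.sin(a),-np.cos(a)]))
S=[onz(p,np.array(v)/1.4,58,s)[:2] for v in ((357,305),(387,327))]; v=S[0]-S[1]; print('slot ang',np.degrees(np.arctan2(*v[::-1])),np.hypot(*v))
```

```text
b30 [648.3 113.1]
b90 [588.1 189.6]
b150 [492.1 175.3]
b210 [456.9  85.1]
hub [552.2  98.9]
slot [507.7  -9.9]
knob [558.4  40.1]
arrow [542.8 181.1]
[ 5.52301285e+02  9.95629954e+01 -3.80072329e-01] -21.77654038237098 [ 0.   0.3  0.2  0.   0.2  0.5 -0.6  0.6  0.1 -2.   0.1  0.6]
knob ang -84.11385980498564 59.81610814353243
arrow ang 96.65146192777644 82.11104378824386
lock axis [507.78276794 -11.87354119]
slot ang 148.31097806712165 30.28899508526418
```

Run:
```python
from h import *
rel((559.1,38,130),96.3);rel((559.1,38,59),96.3)
for t in np.radians(np.arange(4,93,4)): print([round(62*(1-np.cos(t)),1),round(62*np.sin(t),1),0],round(-t,3))
```

```text
[-20.2, 36.9, 140.0] [0.001, 0.0, 0.003]
[-20.2, 36.8, 211.0] [0.001, 0.0, 0.003]
[np.float64(0.2), np.float64(4.3), 0] -0.07
[np.float64(0.6), np.float64(8.6), 0] -0.14
[np.float64(1.4), np.float64(12.9), 0] -0.209
[np.float64(2.4), np.float64(17.1), 0] -0.279
[np.float64(3.7), np.float64(21.2), 0] -0.349
[np.float64(5.4), np.float64(25.2), 0] -0.419
[np.float64(7.3), np.float64(29.1), 0] -0.489
[np.float64(9.4), np.float64(32.9), 0] -0.559
[np.float64(11.8), np.float64(36.4), 0] -0.628
[np.float64(14.5), np.float64(39.9), 0] -0.698
[np.float64(17.4), np.float64(43.1), 0] -0.768
[np.float64(20.5), np.float64(46.1), 0] -0.838
[np.float64(23.8), np.float64(48.9), 0] -0.908
[np.float64(27.3), np.float64(51.4), 0] -0.977
[np.float64(31.0), np.float64(53.7), 0] -1.047
[np.float64(34.8), np.float64(55.7), 0] -1.117
[np.float64(38.8), np.float64(57.5), 0] -1.187
[np.float64(42.8), np.float64(59.0), 0] -1.257
[np.float64(47.0), np.float64(60.2), 0] -1.326
[np.float64(51.2), np.float64(61.1), 0] -1.396
[np.float64(55.5), np.float64(61.7), 0] -1.466
[np.float64(59.8), np.float64(62.0), 0] -1.536
[np.float64(64.2), np.float64(62.0), 0] -1.606
```

Emit:
drive_tool(jaw=0.42, steps=[{"xyz": [-20,37,100],"rotation": [0,0,0]},{"xyz": [-20,37,140],"rotation": [0,0,0]},{"xyz": [-20,37,140],"rotation": [0,0,0]},{"xyz": [-20,37,140],"rotation": [0,0,0]},{"xyz": [-20,37,165],"rotation": [0,0,0]},{"xyz": [-20,37,190],"rotation": [0,0,0]},{"xyz": [-20,37,211],"rotation": [0,0,0]},{"xyz": [-20,37,211],"rotation": [0,0,0]},{"xyz": [-20,37,211],"rotation": [0,0,0]}])

```text
time_s: 4.0
ee_pos: [560.1, 38.8, 60.7]
ee_rot: [2.09, 2.344, 0.002]
force: [-0.3, -0.7, 0.6]
grip_width: 36.1
grip_force: 0.0
```

Emit:
drive_tool(jaw=0.28, steps=[{"xyz": [0.2,4.3,0],"rotation": [0,0,-0.07]},{"xyz": [0.6,8.6,0],"rotation": [0,0,-0.14]},{"xyz": [1.4,12.9,0],"rotation": [0,0,-0.209]},{"xyz": [2.4,17.1,0],"rotation": [0,0,-0.279]},{"xyz": [3.7,21.2,0],"rotation": [0,0,-0.349]},{"xyz": [5.4,25.2,0],"rotation": [0,0,-0.419]},{"xyz": [7.3,29.1,0],"rotation": [0,0,-0.489]},{"xyz": [9.4,32.9,0],"rotation": [0,0,-0.559]},{"xyz": [11.8,36.4,0],"rotation": [0,0,-0.628]},{"xyz": [14.5,39.9,0],"rotation": [0,0,-0.698]},{"xyz": [17.4,43.1,0],"rotation": [0,0,-0.768]},{"xyz": [17.4,43.1,0],"rotation": [0,0,-0.768]}])

```text
time_s: 5.2
ee_pos: [601.6, 61.3, 60.8]
ee_rot: [1.057, 2.955, 0.002]
force: [0.3, -0.5, 0.7]
grip_width: 24.0
grip_force: 0.0
```

Run:
```python
from h import *
s=r.get_state(); print(s['ee_pos'],s['force'],s['grip_width'],s['grip_force'])
c=np.array([552.3,99.6])
for f in (-28,-16,-4,8.2):
    a=np.radians(f); rel((*(c+62*np.array([np.cos(a),np.sin(a)])),60),f+180)
```

```text
[601.56336435  61.28341271  60.76466565] [ 0.28872112 -0.48267368  0.70118199] 24.03776924602182 0.0
[1.6, 10.6, 0.8] [0.002, 0.002, -0.199]
[5.5, 23.0, 0.8] [0.002, 0.002, -0.408]
[11.8, 34.3, 0.8] [0.001, 0.003, -0.617]
[20.6, 44.1, 0.8] [0.001, 0.003, -0.83]
```

Emit:
drive_tool(steps=[{"xyz": [0.5,5,0],"rotation": [0,0,-0.1]},{"xyz": [1.6,10.6,0],"rotation": [0,0,-0.2]},{"xyz": [3.3,17,0],"rotation": [0,0,-0.3]},{"xyz": [5.5,23,0],"rotation": [0,0,-0.41]},{"xyz": [8.5,29,0],"rotation": [0,0,-0.51]},{"xyz": [11.8,34.3,0],"rotation": [0,0,-0.617]},{"xyz": [16,39.5,0],"rotation": [0,0,-0.72]},{"xyz": [20.6,44.1,0],"rotation": [0,0,-0.83]},{"xyz": [20.6,44.1,0],"rotation": [0,0,-0.83]},{"xyz": [20.6,44.1,0],"rotation": [0,0,-0.83]}])

```text
time_s: 6.2
ee_pos: [612.7, 107.9, 59.4]
ee_rot: [-0.215, 3.133, 0.0]
force: [-0.0, 0.1, -0.4]
grip_width: 23.6
grip_force: 0.0
```

Emit:
drive_tool(jaw=0.1, steps=[{"xyz": [0,0,0]},{"xyz": [0,0,0]},{"xyz": [0,0,0]},{"xyz": [0,0,0]},{"xyz": [0,0,0]}])

```text
$.steps[0]: bad value
```

Run:
```python
from h import *
c=np.array([552.3,99.6])
f=8.2; a=np.radians(f); rel((*(c+62*np.array([np.cos(a),np.sin(a)])),60),f+180)
```

```text
[-1.0, 0.4, -0.6] [-0.0, 0.001, -0.006]
```

Emit:
drive_tool(jaw=0.1, steps=[{"xyz": [0,0.5,0],"rotation": [0,0,0]},{"xyz": [0,0.5,0],"rotation": [0,0,0]},{"xyz": [0,0.5,0],"rotation": [0,0,0]},{"xyz": [0,0.5,0],"rotation": [0,0,0]},{"xyz": [0,0.5,0],"rotation": [0,0,0]}])

```text
time_s: 6.7
ee_pos: [612.2, 108.4, 58.3]
ee_rot: [0.221, -3.134, 0.0]
force: [0.5, -0.1, 0.2]
grip_width: 8.9
grip_force: 0.0
```

Emit:
drive_tool(jaw=0.45, steps=[{"xyz": [0,0,0],"rotation": [0,0,0]},{"xyz": [0,0,0],"rotation": [0,0,0]},{"xyz": [0,0,0],"rotation": [0,0,0]},{"xyz": [0,0,-40],"rotation": [0,0,0]},{"xyz": [0,0,-80],"rotation": [0,0,0]},{"xyz": [0,0,-120],"rotation": [0,0,0]},{"xyz": [40,0,-180],"rotation": [0,0,0]},{"xyz": [40,0,-200],"rotation": [0,0,0]},{"xyz": [40,0,-200],"rotation": [0,0,0]},{"xyz": [40,0,-200],"rotation": [0,0,0]}])

```text
time_s: 7.7
ee_pos: [573.1, 102.9, 259.1]
ee_rot: [-0.221, 3.132, 0.0]
force: [0.3, 1.4, -0.8]
grip_width: 38.3
grip_force: 0.0
```

Run:
```python
from h import *
s=r.get_state(); p=r.grab_frame('wrist'); print(s['ee_pos'],np.round(s['joints'],2))
np.savez('w2.npz',img=p['img'],K=p['K'],hand_eye=p['hand_eye'],pos=s['ee_pos'],rot=s['ee_rot'])
cv2.imwrite('pics/w2.png',cv2.resize(p['img'][:,:,::-1],(784,588)))
```

```text
[573.08075955 102.94474744 259.10636872] [0.18 0.39 0.34 1.52 0.   0.04]
```

View pics/w2.png

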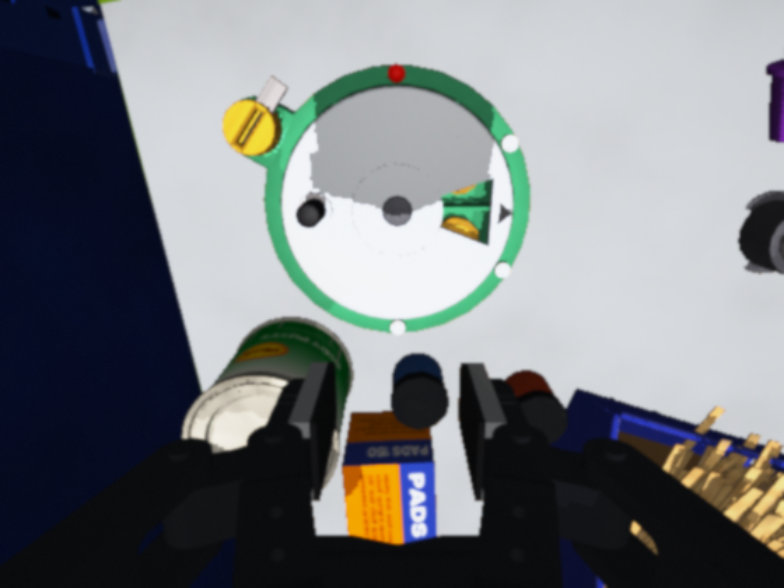

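Run:
```python
from h import *
def L(f): d=np.load(f); return d,{'ee_pos':d['pos'],'ee_rot':d['rot']}
d1,s1=L('w1.npz'); d2,s2=L('w2.npz')
def tri(u1,u2):
    A=np.zeros((3,3));b=np.zeros(3)
    rs=[ray(d1,np.array(u1)/1.4,s1),ray(d2,np.array(u2)/1.4,s2)]
    for o,d in rs:
        d=d/np.linalg.norm(d);P=np.eye(3)-np.outer(d,d);A+=P;b+=P@o
    X=np.linalg.solve(A,b); return np.round(X,1),[round(float(np.linalg.norm(np.cross(X-o,d/np.linalg.norm(d)))),1) for o,d in rs]
print('knobtop',tri((446,270),(311,213)));print('red',tri((320,187),(397,74)));print('hub',tri((445,184),(397,210)))
print('slot',tri((372,316),(249,127)));print('b30',tri((570,179),(398,328)))
```

```text
knobtop (array([558.1,  39.7,  77.4]), [0.7, 0.7])
red (array([457.9,  86.2,  50.4]), [0.3, 0.3])
hub (array([551.4,  99.3,  50. ]), [0.7, 0.7])
slot (array([507.4, -16.2,  40.5]), [0.1, 0.1])
b30 (array([645. , 113.6,  49.5]), [0.3, 0.3])
```

Run:
```python
from h import *
rel((558.7,38.5,130),96.3);rel((558.7,38.5,52),96.3)
```

```text
[22.9, -61.7, 127.9] [-0.0, -0.0, 1.602]
[22.9, -61.7, 205.9] [-0.0, -0.0, 1.602]
```

Emit:
drive_tool(jaw=0.45, steps=[{"xyz": [23,-62,50],"rotation": [0,0,1.602]},{"xyz": [23,-62,50],"rotation": [0,0,1.602]},{"xyz": [23,-62,50],"rotation": [0,0,1.602]},{"xyz": [23,-62,50],"rotation": [0,0,1.602]},{"xyz": [23,-62,50],"rotation": [0,0,1.602]},{"xyz": [23,-62,60],"rotation": [0,0,1.602]},{"xyz": [23,-62,80],"rotation": [0,0,1.602]},{"xyz": [23,-62,100],"rotation": [0,0,1.602]},{"xyz": [23,-62,128],"rotation": [0,0,1.602]},{"xyz": [23,-62,128],"rotation": [0,0,1.602]},{"xyz": [23,-62,128],"rotation": [0,0,1.602]},{"xyz": [23,-62,128],"rotation": [0,0,1.602]}])

```text
time_s: 8.95
ee_pos: [557.8, 38.1, 128.7]
ee_rot: [-2.097, -2.337, 0.003]
force: [0.1, 0.1, -0.3]
grip_width: 38.5
grip_force: 0.0
```

Emit:
drive_tool(steps=[{"xyz": [0,0,20],"rotation": [0,0,0]},{"xyz": [0,0,40],"rotation": [0,0,0]},{"xyz": [0,0,60],"rotation": [0,0,0]},{"xyz": [0,0,78],"rotation": [0,0,0]},{"xyz": [0,0,78],"rotation": [0,0,0]},{"xyz": [0,0,78],"rotation": [0,0,0]}])

```text
time_s: 9.55
ee_pos: [558.3, 38.2, 52.2]
ee_rot: [-2.093, -2.342, 0.001]
force: [-0.3, 0.1, 0.3]
grip_width: 38.2
grip_force: 0.0
```

Emit:
drive_tool(jaw=0.1, steps=[{"xyz": [0,0,0],"rotation": [0,0,0]},{"xyz": [0,0,0],"rotation": [0,0,0]},{"xyz": [0,0,0],"rotation": [0,0,0]},{"xyz": [0,0,0],"rotation": [0,0,0]}])

```text
time_s: 9.95
ee_pos: [560.7, 38.4, 54.8]
ee_rot: [2.093, 2.338, 0.006]
force: [0.2, -0.7, 20.1]
grip_width: 8.7
grip_force: 10.3
```

Run:
```python
from h import *
s=r.get_state(); p=r.grab_frame('wrist'); print(s['ee_pos'],s['grip_width'],s['grip_force'],s['force'])
rel((558.7,38.5,52),96.3)
cv2.imwrite('pics/w3.png',p['img'][:,:,::-1])
```

```text
[560.72571822  38.35676346  54.83807477] 8.703710530466033 10.260198677860899 [ 0.22514752 -0.74058175 20.11112347]
[0.4, -2.0, 2.9] [0.005, 0.0, 0.0]
```

View pics/w3.png

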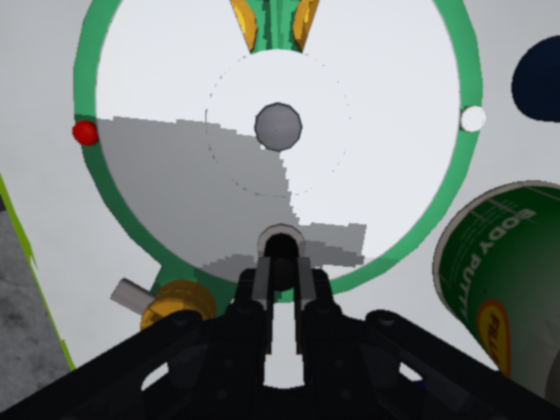

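Emit:
drive_tool(jaw=0.45, steps=[{"xyz": [0,0,-5],"rotation": [0,0,0]},{"xyz": [0,0,-5],"rotation": [0,0,0]},{"xyz": [0,0,-5],"rotation": [0,0,0]},{"xyz": [0,0,0],"rotation": [0,0,0]},{"xyz": [0,0,4],"rotation": [0,0,0]},{"xyz": [0,0,8],"rotation": [0,0,0]}])

```text
time_s: 10.6
ee_pos: [558.3, 38.2, 43.5]
ee_rot: [-2.096, -2.34, 0.001]
force: [-0.5, 0.0, 0.3]
grip_width: 38.5
grip_force: 0.0
```

Emit:
drive_tool(jaw=0.1, steps=[{"xyz": [0,0,0],"rotation": [0,0,0]},{"xyz": [0,0,0],"rotation": [0,0,0]},{"xyz": [0,0,0],"rotation": [0,0,0]},{"xyz": [0,0,0],"rotation": [0,0,0]}])

```text
time_s: 11.0
ee_pos: [558.5, 38.2, 44.2]
ee_rot: [-2.096, -2.34, 0.0]
force: [0.1, 0.3, -5.2]
grip_width: 14.8
grip_force: 58.6
```

Emit:
drive_tool(jaw=0.42, steps=[{"xyz": [0,0,0],"rotation": [0,0,0]},{"xyz": [0,0,0],"rotation": [0,0,0]},{"xyz": [0,0,0],"rotation": [0,0,0]},{"xyz": [0,0,3],"rotation": [0,0,0]},{"xyz": [0,0,6],"rotation": [0,0,0]},{"xyz": [0,0,9],"rotation": [0,0,0]},{"xyz": [0,0,9],"rotation": [0,0,0]}])

```text
time_s: 11.7
ee_pos: [558.2, 38.2, 34.7]
ee_rot: [-2.096, -2.34, 0.001]
force: [0.2, 0.0, -0.3]
grip_width: 36.1
grip_force: 0.0
```

Emit:
drive_tool(jaw=0.1, steps=[{"xyz": [0,0,0],"rotation": [0,0,0]},{"xyz": [0,0,0],"rotation": [0,0,0]},{"xyz": [0,0,0],"rotation": [0,0,0]},{"xyz": [0,0,0],"rotation": [0,0,0]}])

```text
time_s: 12.1
ee_pos: [558.6, 38.2, 35.5]
ee_rot: [2.096, 2.34, 0.0]
force: [-2.8, -0.3, 4.3]
grip_width: 15.3
grip_force: 58.8
```

Run:
```python
from h import *
s=r.get_state(); p=r.grab_frame('wrist'); print(s['ee_pos'],s['grip_width'],s['grip_force'],s['force'])
cv2.imwrite('pics/w4.png',p['img'][200:,150:420,::-1])
```

```text
[558.64189332  38.23215601  35.48931044] 15.330835969893801 58.807069638278335 [-2.75317458 -0.34254613  4.3133296 ]
```

View pics/w4.png

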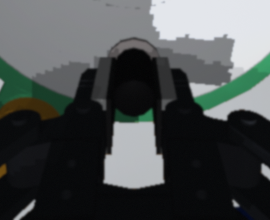

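Emit:
drive_tool(jaw=0.24, steps=[{"xyz": [0,0,0],"rotation": [0,0,0]},{"xyz": [0.2,4.3,0],"rotation": [0,0,-0.07]},{"xyz": [0.6,8.6,0],"rotation": [0,0,-0.14]},{"xyz": [1.4,12.9,0],"rotation": [0,0,-0.209]},{"xyz": [2.4,17.1,0],"rotation": [0,0,-0.279]},{"xyz": [3.7,21.2,0],"rotation": [0,0,-0.349]},{"xyz": [5.4,25.2,0],"rotation": [0,0,-0.419]},{"xyz": [7.3,29.1,0],"rotation": [0,0,-0.489]},{"xyz": [9.4,32.9,0],"rotation": [0,0,-0.559]},{"xyz": [11.8,36.4,0],"rotation": [0,0,-0.628]},{"xyz": [14.5,39.9,0],"rotation": [0,0,-0.698]},{"xyz": [17.4,43.1,0],"rotation": [0,0,-0.768]}])

```text
time_s: 13.35
ee_pos: [599.2, 60.2, 35.0]
ee_rot: [-1.062, -2.956, 0.001]
force: [-2.9, -1.2, 1.3]
grip_width: 20.4
grip_force: 1.3
```

Run:
```python
from h import *
s=r.get_state(); print(s['ee_pos'],s['force'],s['grip_width'],s['grip_force'])
c=np.array([552.3,99.6])
for f in (-34,-28,-22,-16,-10,-4,2,8.2):
    a=np.radians(f); rel((*(c+62*np.array([np.cos(a),np.sin(a)])),35),f+180)
```

```text
[599.19511951  60.17819864  35.0172503 ] [-2.90933202 -1.19869642  1.25182242] 20.360039744989102 1.347238591988571
[-0.4, 6.5, 0.0] [-0.001, -0.001, -0.097]
[0.5, 13.0, 0.0] [-0.001, -0.001, -0.201]
[2.1, 19.2, 0.0] [-0.001, -0.001, -0.306]
[4.4, 25.3, -0.0] [-0.001, -0.001, -0.411]
[7.3, 31.1, -0.0] [-0.001, -0.001, -0.516]
[10.8, 36.6, -0.0] [-0.001, -0.001, -0.62]
[14.9, 41.7, -0.0] [-0.001, -0.001, -0.725]
[19.6, 46.4, -0.0] [-0.001, -0.001, -0.833]
```

Emit:
drive_tool(steps=[{"xyz": [-0.2,6,0],"rotation": [0,0,-0.097]},{"xyz": [0.5,12.5,0],"rotation": [0,0,-0.2]},{"xyz": [2.1,19,0],"rotation": [0,0,-0.306]},{"xyz": [4.4,25,0],"rotation": [0,0,-0.411]},{"xyz": [7.3,31,0],"rotation": [0,0,-0.516]},{"xyz": [10.8,36.5,0],"rotation": [0,0,-0.62]},{"xyz": [14.9,41.5,0],"rotation": [0,0,-0.725]},{"xyz": [19.6,46,0],"rotation": [0,0,-0.833]},{"xyz": [19.6,46,0],"rotation": [0,0,-0.833]},{"xyz": [19.6,46,0],"rotation": [0,0,-0.833]}])

```text
time_s: 14.35
ee_pos: [613.9, 108.1, 35.2]
ee_rot: [-0.215, 3.134, 0.0]
force: [0.4, 0.7, -0.2]
grip_width: 20.6
grip_force: 0.0
```

Emit:
drive_tool(jaw=0.1, steps=[{"xyz": [0,0,0],"rotation": [0,0,0]},{"xyz": [0,0,0],"rotation": [0,0,0]},{"xyz": [0,0,0],"rotation": [0,0,0]},{"xyz": [0,0,0],"rotation": [0,0,0]}])

```text
time_s: 14.75
ee_pos: [613.9, 108.0, 35.5]
ee_rot: [-0.219, 3.134, -0.0]
force: [-1.1, -0.6, 4.3]
grip_width: 15.2
grip_force: 58.9
```

Run:
```python
from h import *
s=r.get_state(); v=s['ee_pos'][:2]-[552.3,99.6]; print(np.degrees(np.arctan2(v[1],v[0])),np.hypot(*v),s['force'],s['grip_width'])
```

```text
7.774680089541799 62.19828475807593 [-1.12017434 -0.63198002  4.3087374 ] 15.167931932360208
```

Emit:
drive_tool(jaw=0.45, steps=[{"xyz": [0,0,0],"rotation": [0,0,0]},{"xyz": [0,0,0],"rotation": [0,0,0]},{"xyz": [0,0,0],"rotation": [0,0,0]},{"xyz": [0,0,-40],"rotation": [0,0,0]},{"xyz": [0,0,-90],"rotation": [0,0,0]},{"xyz": [0,0,-140],"rotation": [0,0,0]},{"xyz": [40,0,-190],"rotation": [0,0,0]},{"xyz": [40,0,-224],"rotation": [0,0,0]},{"xyz": [40,0,-224],"rotation": [0,0,0]},{"xyz": [40,0,-224],"rotation": [0,0,0]}])

```text
time_s: 15.75
ee_pos: [574.7, 102.7, 260.3]
ee_rot: [-0.22, 3.132, 0.0]
force: [-0.0, 0.1, -1.0]
grip_width: 38.4
grip_force: 0.0
```

```bash
cat >> h.py <<'E'
def arrow(p,s):
    "dark arrow on the light cover rim and red button, world angles about the dispenser"
    c=np.array([552.3,99.6]); im=p['img'].astype(int)
    best=[]
    for a in np.arange(0,360,1.0):
        t=np.radians(a); v=[]
        for rad in (80,82,84):
            u=proj(p,[c[0]+rad*np.cos(t),c[1]+rad*np.sin(t),46],s); v.append(im[int(round(u[1])),int(round(u[0]))].max() if 0<=u[0]<560 and 0<=u[1]<420 else 255)
        best.append(np.mean(v))
    best=np.array(best); print('dark angles',[(a,int(best[a])) for a in np.where(best<100)[0]])
    m=(im[:,:,0]>120)&(im[:,:,1]<60)&(im[:,:,2]<60)
    n,l,st,ce=cv2.connectedComponentsWithStats(m.astype(np.uint8))
    for i in range(1,n):
        if st[i,4]>30:
            X=onz(p,ce[i],41,s)[:2]-c; print('red',np.round(ce[i]),st[i,4],np.degrees(np.arctan2(X[1],X[0]))%360,np.hypot(*X))
E
python3 - <<'E'
from h import *
s=r.get_state(); p=r.grab_frame('wrist'); print(s['ee_pos'],s['grip_width'])
arrow(p,s); rel((501,416,230),188)
E
```

```text
[574.74517975 102.6700166  260.27775561] 38.415747933089186
dark angles [(np.int64(185), 85), (np.int64(186), 64), (np.int64(187), 40), (np.int64(188), 39), (np.int64(189), 54), (np.int64(190), 72), (np.int64(191), 95)]
red [283.  50.] 111 188.44275920513428 97.55904214143287
[28.8, 320.6, 28.9] [-0.0, -0.0, 0.001]
```

Emit:
drive_tool(jaw=0.6, steps=[{"xyz": [29,320,29],"rotation": [0,0,0]},{"xyz": [29,320,29],"rotation": [0,0,0]},{"xyz": [29,320,29],"rotation": [0,0,0]},{"xyz": [29,320,29],"rotation": [0,0,0]},{"xyz": [29,320,29],"rotation": [0,0,0]},{"xyz": [29,320,29],"rotation": [0,0,0]},{"xyz": [29,320,29],"rotation": [0,0,0]},{"xyz": [29,320,29],"rotation": [0,0,0]},{"xyz": [29,320,29],"rotation": [0,0,0]},{"xyz": [29,320,29],"rotation": [0,0,0]}])

```text
time_s: 16.8
ee_pos: [501.0, 414.4, 229.7]
ee_rot: [0.219, -3.133, 0.001]
force: [1.0, 0.4, -0.8]
grip_width: 51.3
grip_force: 0.0
```

Run:
```python
from h import *
s=r.get_state(); p=r.grab_frame('wrist'); print(s['ee_pos'])
for t in ['key','key_stand']:
  for x in r.silhouettes(p,t):
    m=x['region'].astype(np.uint8); print(t,round(x['p'],2),np.round(x['location']),m.sum())
im=p['img'].astype(int); m=((im[:,:,0]>110)&(im[:,:,1]>90)&(im[:,:,2]<70)).astype(np.uint8)
n,l,st,ce=cv2.connectedComponentsWithStats(m)
for i in range(1,n):
    if st[i,4]>60: print('yellow',np.round(ce[i]),st[i])
np.savez('k1.npz',img=p['img'],K=p['K'],hand_eye=p['hand_eye'],pos=s['ee_pos'],rot=s['ee_rot'])
u=proj(p,[530,416,60],s).astype(int); print(u)
y0,x0=max(u[1]-80,0),max(u[0]-100,0)
print(x0,y0); cv2.imwrite('pics/k1.png',cv2.resize(p['img'][y0:y0+150,x0:x0+200,::-1],(800,600),interpolation=2))
```

```text
[501.03998732 414.41604919 229.68527806]
key 0.86 [ 82. 264.] 3079
key 0.84 [210. 280.] 1647
key_stand 0.88 [184. 287.] 1784
yellow [432. 173.] [403 140  45  54 117]
yellow [282. 222.] [269 205  28  36 664]
[281 208]
181 128
```

View pics/k1.png

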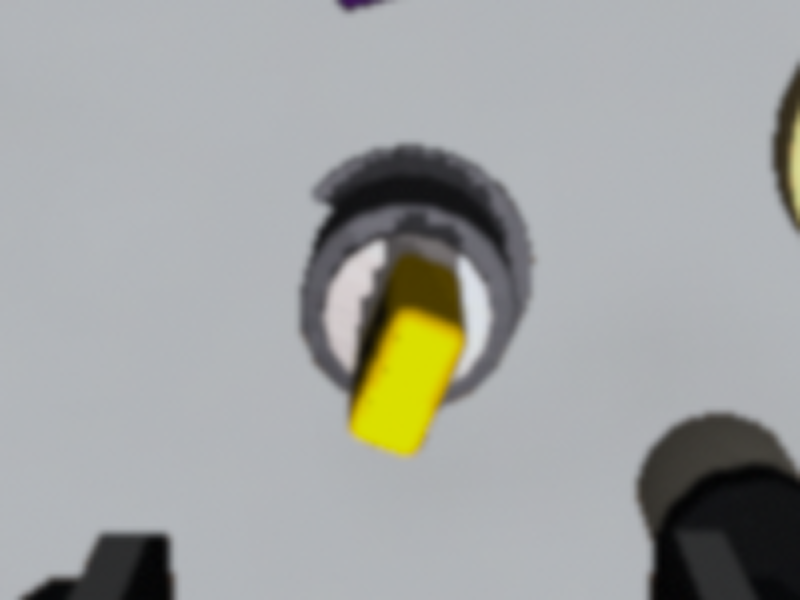

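Run:
```python
from h import *
d=np.load('k1.npz'); s={'ee_pos':d['pos'],'ee_rot':d['rot']}
def W(u,z): return onz(d,np.array(u)/4+[181,128],z,s)[:2]
C=np.array([W(u,103) for u in ((400,308),(465,335),(412,457),(350,432))]); print(np.round(C,1)); c=C.mean(0)
v=(C[0]+C[1]-C[2]-C[3])/2; w=(C[1]+C[2]-C[0]-C[3])/2
print('top centre',c,'long',np.hypot(*v),np.degrees(np.arctan2(v[1],v[0])),'short',np.hypot(*w),np.degrees(np.arctan2(w[1],w[0])))
# stand rim: left 303..517 right, collar 322..492
print('rim',W((410,305),45),np.hypot(*(W((302,300),45)-W((520,300),45))),'collar',W((408,312),50),np.hypot(*(W((322,310),50)-W((494,310),50))))
y=(np.degrees(np.arctan2(v[1],v[0])))%360
for yy in (y,(y+180)%360): print(yy); rel((*c,160),yy); rel((*c,70),yy)
```

```text
[[513.9 413.6]
 [517.9 428.4]
 [547.7 421. ]
 [543.7 406.6]]
top centre [530.79033874 417.3850986 ] long 30.620868553647835 166.39677575623713 short 15.105509926782844 74.53050074616708
rim [529.82848356 417.99582172] 55.945813322959545 collar [530.27320937 417.54829949] 43.60852442510551
166.39677575623713
[-29.6, -1.2, 70.4] [0.0, 0.0, 0.376]
[-29.6, -1.2, 160.4] [0.0, 0.0, 0.376]
346.39677575623716
[-29.6, -1.2, 70.4] [-0.0, 0.0, -2.765]
[-29.6, -1.2, 160.4] [-0.0, 0.0, -2.765]
```

Emit:
drive_tool(jaw=0.6, steps=[{"xyz": [-29.6,-1,30],"rotation": [0,0,0.39]},{"xyz": [-29.6,-1,60],"rotation": [0,0,0.39]},{"xyz": [-29.6,-1,80],"rotation": [0,0,0.39]},{"xyz": [-29.6,-1,100],"rotation": [0,0,0.39]},{"xyz": [-29.6,-1,120],"rotation": [0,0,0.39]},{"xyz": [-29.6,-1,140],"rotation": [0,0,0.39]},{"xyz": [-29.6,-1,155],"rotation": [0,0,0.39]},{"xyz": [-29.6,-1,168],"rotation": [0,0,0.39]},{"xyz": [-29.6,-1,177],"rotation": [0,0,0.39]},{"xyz": [-29.6,-1,177],"rotation": [0,0,0.39]}])

```text
time_s: 17.95
ee_pos: [529.9, 417.9, 52.3]
ee_rot: [-0.392, -3.116, 0.002]
force: [-0.5, 0.4, -0.6]
grip_width: 51.3
grip_force: 0.0
```

Run:
```python
from h import *
rel((530.5,417.5,52),165.5)
```

```text
[-0.7, -0.2, 0.3] [-0.001, -0.001, 0.003]
```

Emit:
drive_tool(jaw=0, steps=[{"xyz": [0,0,0],"rotation": [0,0,0]},{"xyz": [0,0,0],"rotation": [0,0,0]},{"xyz": [0,0,0],"rotation": [0,0,0]},{"xyz": [0,0,0],"rotation": [0,0,0]},{"xyz": [0,0,0],"rotation": [0,0,0]},{"xyz": [0,0,0],"rotation": [0,0,0]}])

```text
time_s: 18.55
ee_pos: [530.7, 418.8, 54.2]
ee_rot: [0.391, 3.116, 0.001]
force: [-0.0, -1.2, 6.2]
grip_width: 17.1
grip_force: 60.9
```

Emit:
drive_tool(steps=[{"xyz": [0,0,-20],"rotation": [0,0,0]},{"xyz": [0,0,-45],"rotation": [0,0,0]},{"xyz": [0,0,-80],"rotation": [0,0,0]},{"xyz": [0,0,-110],"rotation": [0,0,0]},{"xyz": [0,0,-110],"rotation": [0,0,0]}])

```text
time_s: 19.05
ee_pos: [531.7, 419.7, 167.9]
ee_rot: [0.391, 3.113, 0.007]
force: [0.7, -0.3, -2.4]
grip_width: 16.7
grip_force: 60.0
```

Run:
```python
from h import *
s=r.get_state();print(s['grip_width'],s['ee_pos'],s['force'])
rel((544,-30,150),154)
```

```text
16.71673917085955 [531.70327676 419.73293453 167.93713848] [ 0.67741045 -0.28904752 -2.40209365]
[-123.0, -432.8, 16.2] [0.006, 0.003, 0.204]
```

Emit:
drive_tool(steps=[{"xyz": [-123,-433,16],"rotation": [0,0,0.204]},{"xyz": [-123,-433,16],"rotation": [0,0,0.204]},{"xyz": [-123,-433,16],"rotation": [0,0,0.204]},{"xyz": [-123,-433,16],"rotation": [0,0,0.204]},{"xyz": [-123,-433,16],"rotation": [0,0,0.204]},{"xyz": [-123,-433,16],"rotation": [0,0,0.204]},{"xyz": [-123,-433,16],"rotation": [0,0,0.204]},{"xyz": [-123,-433,16],"rotation": [0,0,0.204]},{"xyz": [-123,-433,16],"rotation": [0,0,0.204]},{"xyz": [-123,-433,16],"rotation": [0,0,0.204]},{"xyz": [-123,-433,16],"rotation": [0,0,0.204]},{"xyz": [-123,-433,16],"rotation": [0,0,0.204]}])

```text
time_s: 20.25
ee_pos: [542.2, -30.8, 147.0]
ee_rot: [-0.706, -3.061, -0.0]
force: [-0.1, -0.2, -2.3]
grip_width: 16.7
grip_force: 60.2
```

Run:
```python
from h import *
s=r.get_state(); p=r.grab_frame('wrist'); print(s['ee_pos'],s['ee_rot'],s['force'],s['grip_width'])
np.savez('l1.npz',img=p['img'],K=p['K'],hand_eye=p['hand_eye'],pos=s['ee_pos'],rot=s['ee_rot'])
print(proj(p,[507.8,-11.9,58],s)); arrow(p,s)
cv2.imwrite('pics/l1.png',cv2.resize(p['img'][90:270,170:410,::-1],(800,600),interpolation=2))
```

```text
[542.22493936 -30.77838357 147.01174424] [-7.05929942e-01 -3.06078072e+00 -2.89181920e-04] [-0.0874215  -0.22723926 -2.31896014] 16.74291508995046
[286.33535095 150.28898044]Traceback (most recent call last):
  File "<stdin>", line 4, in <module>
  File "h.py", line 28, in arrow
    u=proj(p,[c[0]+rad*np.cos(t),c[1]+rad*np.sin(t),46],s); v.append(im[int(round(u[1])),int(round(u[0]))].max() if 0<=u[0]<560 and 0<=u[1]<420 else 255)
                                                                     ~~^^^^^^^^^^^^^^^^^^^^^^^^^^^^^^^^^^^
IndexError: index 560 is out of bounds for axis 1 with size 560
```

```bash
sed -i 's/0<=u\[0\]<560 and 0<=u\[1\]<420/0<=u[0]<559 and 0<=u[1]<419/' h.py
python3 - <<'E'
from h import *
d=np.load('l1.npz'); cv2.imwrite('pics/l1.png',cv2.resize(d['img'][100:280,160:400,::-1],(800,600),interpolation=2))
s={'ee_pos':d['pos'],'ee_rot':d['rot']}
print(proj(d,np.array(s['ee_pos'])+[0,0,-39],s))
E
```

```text
[283.78505636 225.62979441]
```

View pics/l1.png

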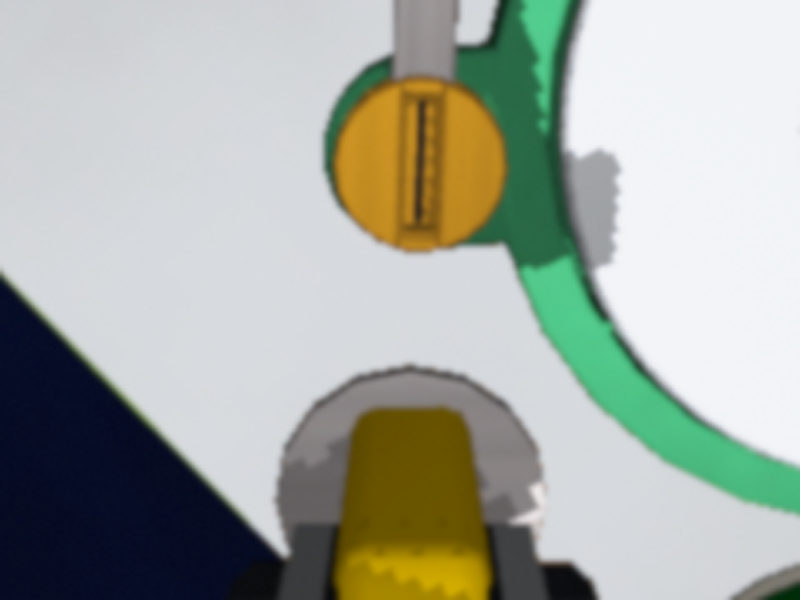

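Run:
```python
from h import *
d=np.load('l1.npz'); s={'ee_pos':d['pos'],'ee_rot':d['rot']}; M=R.from_rotvec(s['ee_rot'])
W=lambda u: onz(d,np.array(u)/(10/3)+[160,100],58,s)
for n,u in dict(slot=(422,163),disc=(420,163)).items(): print(n,W(u),M.inv().apply(W(u)-s['ee_pos']))
v=W((424.5,92))-W((419,234)); print('slot len',np.hypot(*v[:2]),np.degrees(np.arctan2(v[1],v[0])))
v=W((505,163))-W((333,163)); print('head dia',np.hypot(*v[:2]))
X=M.as_matrix()[:,0]; print('tool yaw',np.degrees(np.arctan2(X[1],X[0])))
```

```text
slot [506.99237697 -11.29861077  58.        ] [40.1617128   2.07422565 89.03156758]
disc [506.80443111 -11.68422814  58.        ] [40.16178205  1.645245   89.03153498]
slot len 30.341593424765016 151.93805111216003
head dia 36.892270381751096
tool yaw 154.02513090552168
```

Emit:
drive_tool(steps=[{"xyz": [39.8,1.7,15],"rotation": [0,0,0.035]},{"xyz": [39.8,1.7,30],"rotation": [0,0,0.035]},{"xyz": [39.8,1.7,38],"rotation": [0,0,0.035]},{"xyz": [39.8,1.7,38],"rotation": [0,0,0.035]},{"xyz": [39.8,1.7,38],"rotation": [0,0,0.035]},{"xyz": [39.8,1.7,38],"rotation": [0,0,0.035]}])

```text
time_s: 20.9
ee_pos: [508.2, -12.5, 109.9]
ee_rot: [0.76, 3.047, 0.0]
force: [-0.1, -1.2, -2.8]
grip_width: 16.8
grip_force: 60.2
```

Run:
```python
from h import *
s=r.get_state(); print(s['ee_pos'],s['force'],s['grip_width'])
rel((506.9-0,-11.5,100),152)
```

```text
[508.18532888 -12.45618273 109.91502482] [-0.11371264 -1.21792097 -2.77926058] 16.830007759633364
[1.6, 0.2, 9.9] [0.0, 0.001, 0.0]
```

Emit:
drive_tool(steps=[{"xyz": [1,0.1,4],"rotation": [0,0,0]},{"xyz": [1,0.1,7],"rotation": [0,0,0]},{"xyz": [1,0.1,10],"rotation": [0,0,0]},{"xyz": [1,0.1,12],"rotation": [0,0,0]},{"xyz": [1,0.1,14],"rotation": [0,0,0]},{"xyz": [1,0.1,14],"rotation": [0,0,0]}])

```text
time_s: 21.5
ee_pos: [506.4, -11.9, 95.0]
ee_rot: [-0.76, -3.048, 0.0]
force: [-0.2, -0.3, -1.2]
grip_width: 17.2
grip_force: 60.2
```

Emit:
drive_tool(steps=[{"xyz": [0,0,2],"rotation": [0,0,0]},{"xyz": [0,0,4],"rotation": [0,0,0]},{"xyz": [0,0,4],"rotation": [0,0,0]}])

```text
time_s: 21.8
ee_pos: [506.4, -11.9, 91.0]
ee_rot: [-0.76, -3.048, 0.0]
force: [-0.3, -0.1, -1.3]
grip_width: 17.3
grip_force: 60.2
```

Emit:
drive_tool(steps=[{"xyz": [0,0,1.5],"rotation": [0,0,0]},{"xyz": [0,0,3],"rotation": [0,0,0]},{"xyz": [0,0,3],"rotation": [0,0,0]}])

```text
time_s: 22.1
ee_pos: [506.9, -12.0, 88.9]
ee_rot: [0.76, 3.047, 0.0]
force: [-2.8, -0.4, 9.1]
grip_width: 16.8
grip_force: 61.7
```

Emit:
drive_tool(steps=[{"xyz": [0,0,1.5],"rotation": [0,0,0]},{"xyz": [0,0,3],"rotation": [0,0,0]},{"xyz": [0,0,3],"rotation": [0,0,0]}])

```text
time_s: 22.4
ee_pos: [508.3, -12.3, 88.1]
ee_rot: [0.759, 3.044, 0.0]
force: [-8.9, -1.9, 41.9]
grip_width: 16.8
grip_force: 66.6
```

Emit:
drive_tool(steps=[{"xyz": [0,0,-4],"rotation": [0,0,0]},{"xyz": [0,0,-4],"rotation": [0,0,0]},{"xyz": [0,0,-4],"rotation": [0,0,0.13]},{"xyz": [0,0,-4],"rotation": [0,0,0.26]},{"xyz": [0,0,-4],"rotation": [0,0,0.39]},{"xyz": [0,0,-4],"rotation": [0,0,0.5]},{"xyz": [0,0,-4],"rotation": [0,0,0.5]}])

```text
time_s: 23.1
ee_pos: [506.9, -11.7, 89.2]
ee_rot: [1.493, 2.764, 0.001]
force: [2.7, 1.9, -0.4]
grip_width: 16.7
grip_force: 60.5
```

Run:
```python
from h import *
s=r.get_state(); print(s['ee_pos'],s['force'],s['moment'],s['grip_width'])
p=r.grab_frame('wrist'); np.savez('l2.npz',img=p['img'],K=p['K'],hand_eye=p['hand_eye'],pos=s['ee_pos'],rot=s['ee_rot'])
X=R.from_rotvec(s['ee_rot']).as_matrix()[:,0]; print('tool yaw',np.degrees(np.arctan2(X[1],X[0])))
hsv=cv2.cvtColor(p['img'],cv2.COLOR_RGB2HSV)
# tongue pixels: low saturation ring at 30 mm radius from lock axis at z=52
for a in range(60,160,3):
    t=np.radians(a); v=[]
    for rad in (24,29,34):
        u=proj(p,[506.9+rad*np.cos(t),-11.6+rad*np.sin(t),52],s); v.append(tuple(hsv[int(u[1]),int(u[0])].tolist()))
    print(a,v)
```

```text
[506.91917544 -11.66760661  89.18747951] [ 2.6572393   1.90667366 -0.38039898] [ 0.52834178 -0.78136683  0.07047201] 16.726517041157482
tool yaw 123.25153515650963
60 [(74, 155, 92), (73, 157, 94), (108, 10, 131)]
63 [(74, 156, 93), (73, 157, 94), (113, 8, 132)]
66 [(74, 154, 93), (73, 158, 92), (114, 9, 141)]
69 [(74, 155, 94), (73, 156, 93), (108, 9, 143)]
72 [(73, 157, 94), (73, 158, 92), (110, 10, 147)]
75 [(74, 158, 95), (73, 156, 93), (110, 11, 142)]
78 [(73, 156, 95), (74, 158, 92), (103, 12, 143)]
81 [(73, 156, 95), (73, 156, 93), (105, 11, 181)]
84 [(73, 156, 95), (73, 159, 93), (79, 30, 121)]
87 [(73, 156, 95), (73, 159, 93), (75, 56, 91)]
90 [(74, 162, 96), (74, 157, 94), (73, 128, 80)]
93 [(73, 156, 95), (74, 158, 100), (74, 155, 164)]
96 [(73, 156, 95), (74, 158, 97), (74, 156, 182)]
99 [(73, 159, 93), (73, 157, 94), (75, 154, 190)]
102 [(73, 160, 94), (74, 160, 94), (74, 159, 114)]
105 [(74, 157, 94), (74, 160, 94), (73, 157, 94)]
108 [(74, 157, 94), (73, 156, 93), (73, 160, 94)]
111 [(74, 159, 93), (73, 157, 94), (73, 157, 94)]
114 [(71, 66, 85), (74, 157, 94), (73, 157, 94)]
117 [(0, 9, 114), (72, 82, 84), (74, 158, 92)]
120 [(174, 10, 127), (0, 7, 110), (69, 30, 86)]
123 [(174, 10, 128), (168, 10, 129), (0, 8, 130)]
126 [(175, 12, 129), (168, 10, 129), (174, 10, 131)]
129 [(170, 12, 132), (0, 11, 134), (174, 10, 134)]
132 [(174, 10, 131), (175, 12, 133), (174, 10, 134)]
135 [(0, 8, 128), (0, 8, 129), (0, 8, 130)]
138 [(174, 10, 125), (0, 8, 128), (0, 10, 131)]
141 [(0, 10, 127), (0, 8, 132), (174, 10, 130)]
144 [(0, 10, 131), (10, 7, 103), (100, 4, 186)]
147 [(0, 7, 112), (69, 22, 83), (103, 9, 208)]
150 [(73, 106, 82), (78, 32, 80), (103, 9, 208)]
153 [(74, 157, 83), (105, 10, 195), (103, 9, 207)]
156 [(73, 155, 74), (105, 7, 205), (103, 9, 206)]
159 [(74, 159, 69), (107, 9, 207), (103, 9, 206)]
```

Emit:
drive_tool(steps=[{"xyz": [0,0,0],"rotation": [0,0,0.12]},{"xyz": [0,0,0],"rotation": [0,0,0.24]},{"xyz": [0,0,0],"rotation": [0,0,0.36]},{"xyz": [0,0,0],"rotation": [0,0,0.48]},{"xyz": [0,0,0],"rotation": [0,0,0.6]},{"xyz": [0,0,0],"rotation": [0,0,0.72]},{"xyz": [0,0,0],"rotation": [0,0,0.84]},{"xyz": [0,0,0],"rotation": [0,0,0.96]},{"xyz": [0,0,0],"rotation": [0,0,1.06]},{"xyz": [0,0,0],"rotation": [0,0,1.16]},{"xyz": [0,0,0],"rotation": [0,0,1.18]},{"xyz": [0,0,0],"rotation": [0,0,1.18]}])

```text
time_s: 24.35
ee_pos: [506.9, -12.0, 89.3]
ee_rot: [2.774, 1.474, 0.001]
force: [6.2, -0.4, -3.4]
grip_width: 17.2
grip_force: 60.2
```

```bash
cat >> h.py <<'E'
def tongue(p,s):
    hsv=cv2.cvtColor(p['img'],cv2.COLOR_RGB2HSV)
    for rad in (24,27,30,33):
        A=[]
        for a in np.arange(30,170,1):
            t=np.radians(a); u=proj(p,[506.9+rad*np.cos(t),-11.6+rad*np.sin(t),52],s)
            if 0<=u[0]<559 and 0<=u[1]<419 and hsv[int(round(u[1])),int(round(u[0])),1]<45: A.append(int(a))
        print(rad,A)
E
python3 - <<'E'
from h import *
s=r.get_state(); print(s['ee_pos'],s['force'],s['moment'],s['grip_width'])
p=r.grab_frame('wrist'); X=R.from_rotvec(s['ee_rot']).as_matrix()[:,0]; print('tool yaw',np.degrees(np.arctan2(X[1],X[0])))
tongue(p,s); arrow(p,s)
E
```

```text
[506.89993939 -11.99196485  89.2734875 ] [ 6.15467654 -0.41024148 -3.44156977] [-0.03682821 -1.47313405  0.52134472] 17.202436354660403
tool yaw 55.96570274199077
24 [51, 52, 53, 54, 55, 56, 57, 58, 59, 60, 61, 62, 63, 64, 65, 66, 67, 68, 69, 70, 71, 72, 73, 74, 75, 76, 77, 78, 79, 80, 81, 82, 83, 120, 121, 122, 123, 124, 125, 126, 127, 128, 129, 130, 131, 132, 133, 134, 135, 136, 137, 138, 139, 140, 141, 142, 143, 144, 145, 146, 147, 148, 149, 150, 151, 152, 153, 154, 155, 156, 157, 158, 159, 160, 161, 162, 163, 164, 165, 166, 167, 168, 169]
27 [52, 53, 54, 55, 56, 57, 58, 59, 60, 61, 62, 63, 64, 65, 66, 67, 68, 69, 70, 71, 72, 73, 74, 75, 76, 77, 78, 79, 80, 81, 113, 114, 115, 116, 117, 118, 119, 120, 121, 122, 123, 124, 125, 126, 127, 128, 129, 130, 131, 132, 133, 134, 135, 136, 137, 138, 139, 140, 141, 142, 143, 144, 145, 146, 147, 148, 149, 150, 151, 152, 153, 154, 155, 156, 157, 158, 159, 160, 161, 162, 163, 164, 165, 166, 167, 168, 169]
30 [54, 55, 56, 57, 58, 59, 60, 61, 62, 63, 64, 65, 66, 67, 68, 69, 70, 71, 72, 73, 74, 75, 76, 77, 78, 79, 110, 111, 112, 113, 114, 115, 116, 117, 118, 119, 120, 121, 122, 123, 124, 125, 126, 127, 128, 129, 130, 131, 132, 133, 134, 135, 136, 137, 138, 139, 140, 141, 142, 143, 144, 145, 146, 147, 148, 149, 150, 151, 152, 153, 154, 155, 156, 157, 158, 159, 160, 161, 162, 163, 164, 165, 166, 167, 168, 169]
33 [55, 56, 57, 58, 59, 60, 61, 62, 63, 64, 65, 66, 67, 68, 69, 70, 71, 72, 73, 74, 75, 76, 77, 78, 112, 113, 114, 115, 116, 117, 118, 119, 120, 121, 122, 123, 124, 125, 126, 127, 128, 129, 130, 131, 132, 133, 134, 135, 136, 137, 138, 139, 140, 141, 142, 143, 144, 145, 146, 147, 148, 149, 150, 151, 152, 153, 154, 155, 156, 157, 158, 159, 160, 161, 162, 163, 164, 165, 166, 167, 168, 169]
dark angles [(np.int64(186), 49), (np.int64(187), 42), (np.int64(188), 42), (np.int64(189), 48), (np.int64(190), 61)]
red [122. 138.] 314 188.7317430434097 96.77899301173416
```

Emit:
drive_tool(steps=[{"xyz": [0,0,0],"rotation": [0,0,0]},{"xyz": [0,0,0],"rotation": [0,0,0]},{"xyz": [0,0,0],"rotation": [0,0,-0.12]},{"xyz": [0,0,0],"rotation": [0,0,-0.14]},{"xyz": [0,0,-8],"rotation": [0,0,-0.14]},{"xyz": [0,0,-20],"rotation": [0,0,-0.14]},{"xyz": [0,0,-50],"rotation": [0,0,-0.14]},{"xyz": [0,0,-80],"rotation": [0,0,-0.14]},{"xyz": [0,0,-80],"rotation": [0,0,-0.14]}])

```text
time_s: 25.3
ee_pos: [508.2, -11.9, 173.8]
ee_rot: [2.666, 1.656, 0.007]
force: [0.2, -0.0, -1.3]
grip_width: 16.8
grip_force: 60.6
```

Run:
```python
from h import *
s=r.get_state(); print(s['ee_pos'],s['force'],s['moment'],s['grip_width'])
p=r.grab_frame('wrist'); np.savez('l3.npz',img=p['img'],K=p['K'],hand_eye=p['hand_eye'],pos=s['ee_pos'],rot=s['ee_rot'])
tongue(p,s); rel((530.5,417.7,170),165.5)
```

```text
[508.15561775 -11.90221778 173.76610019] [ 0.19002926 -0.02639548 -1.2506752 ] [ 0.05314946 -0.04621104 -0.02711581] 16.845909586276782
24 [51, 52, 53, 54, 55, 56, 57, 58, 59, 60, 61, 62, 63, 64, 65, 66, 67, 68, 69, 70, 71, 72, 73, 74, 75, 76, 77, 78, 79, 80, 81, 82, 83, 124, 125, 126, 127, 128, 129, 130, 131, 132, 133, 134, 135, 136, 137, 138, 139, 140, 141, 142, 143, 144, 145, 146, 147, 148, 149, 150, 151, 152, 153, 154, 155, 156, 157, 158, 159, 160, 161, 162, 163, 164, 165, 166, 167, 168, 169]
27 [52, 53, 54, 55, 56, 57, 58, 59, 60, 61, 62, 63, 64, 65, 66, 67, 68, 69, 70, 71, 72, 73, 74, 75, 76, 77, 78, 79, 80, 81, 82, 83, 117, 118, 119, 120, 121, 122, 123, 124, 125, 126, 127, 128, 129, 130, 131, 132, 133, 134, 135, 136, 137, 138, 139, 140, 141, 142, 143, 144, 145, 146, 147, 148, 149, 150, 151, 152, 153, 154, 155, 156, 157, 158, 159, 160, 161, 162, 163, 164, 165, 166, 167, 168, 169]
30 [53, 54, 55, 56, 57, 58, 59, 60, 61, 62, 63, 64, 65, 66, 67, 68, 69, 70, 71, 72, 73, 74, 75, 76, 77, 78, 79, 80, 81, 113, 114, 115, 116, 117, 118, 119, 120, 121, 122, 123, 124, 125, 126, 127, 128, 129, 130, 131, 132, 133, 134, 135, 136, 137, 138, 139, 140, 141, 142, 143, 144, 145, 146, 147, 148, 149, 150, 151, 152, 153, 154, 155, 156, 157, 158, 159, 160, 161, 162, 163, 164, 165, 166, 167, 168, 169]
33 [56, 57, 58, 59, 60, 61, 62, 63, 64, 65, 66, 67, 68, 69, 70, 71, 72, 73, 74, 75, 76, 77, 78, 79, 116, 117, 118, 119, 120, 121, 122, 123, 124, 125, 126, 127, 128, 129, 130, 131, 132, 133, 134, 135, 136, 137, 138, 139, 140, 141, 142, 143, 144, 145, 146, 147, 148, 149, 150, 151, 152, 153, 154, 155, 156, 157, 158, 159, 160, 161, 162, 163, 164, 165, 166, 167, 168, 169]
[395.4, -169.6, 1.7] [0.003, 0.002, -1.777]
```

Emit:
drive_tool(steps=[{"xyz": [395,-170,0],"rotation": [0,0,-1.777]},{"xyz": [395,-170,0],"rotation": [0,0,-1.777]},{"xyz": [395,-170,0],"rotation": [0,0,-1.777]},{"xyz": [395,-170,0],"rotation": [0,0,-1.777]},{"xyz": [395,-170,0],"rotation": [0,0,-1.777]},{"xyz": [395,-170,0],"rotation": [0,0,-1.777]},{"xyz": [395,-170,0],"rotation": [0,0,-1.777]},{"xyz": [395,-170,0],"rotation": [0,0,-1.777]},{"xyz": [395,-170,0],"rotation": [0,0,-1.777]},{"xyz": [395,-170,0],"rotation": [0,0,-1.777]},{"xyz": [395,-170,0],"rotation": [0,0,-1.777]},{"xyz": [395,-170,0],"rotation": [0,0,-1.777]}])

```text
time_s: 26.55
ee_pos: [528.0, 417.5, 168.1]
ee_rot: [-0.385, -3.116, 0.003]
force: [0.4, -0.1, -1.8]
grip_width: 17.0
grip_force: 60.4
```

Emit:
drive_tool(steps=[{"xyz": [0,0,0],"rotation": [0,0,0]},{"xyz": [0,0,0],"rotation": [0,0,0]},{"xyz": [0,0,0],"rotation": [0,0,0]},{"xyz": [0,0,0],"rotation": [0,0,0]}])

```text
time_s: 26.95
ee_pos: [528.6, 417.4, 169.2]
ee_rot: [-0.398, -3.116, 0.0]
force: [-0.6, 0.7, -1.2]
grip_width: 16.7
grip_force: 60.4
```

Run:
```python
from h import *
s=r.get_state(); print(s['ee_pos'],s['qvel'].round(3))
rel((530.5,417.7,90),165.5);rel((530.5,417.7,55),165.5)
```

```text
[528.64305195 417.39235736 169.22302685] [ 0.001 -0.001  0.003 -0.001 -0.001 -0.011]
[-1.7, 0.8, 79.2] [-0.0, -0.0, -0.001]
[-1.7, 0.8, 114.2] [-0.0, -0.0, -0.001]
```

Emit:
drive_tool(steps=[{"xyz": [-1.5,0.5,35],"rotation": [0,0,0]},{"xyz": [-1.5,0.5,60],"rotation": [0,0,0]},{"xyz": [-1.5,0.5,72],"rotation": [0,0,0]},{"xyz": [-1.5,0.5,80],"rotation": [0,0,0]},{"xyz": [-1.5,0.5,88],"rotation": [0,0,0]},{"xyz": [-1.5,0.5,88],"rotation": [0,0,0]}])

```text
time_s: 27.55
ee_pos: [530.2, 417.6, 81.1]
ee_rot: [-0.395, -3.117, 0.0]
force: [-0.0, -1.3, -0.5]
grip_width: 17.0
grip_force: 60.4
```

Emit:
drive_tool(steps=[{"xyz": [0,0,8],"rotation": [0,0,0]},{"xyz": [0,0,14],"rotation": [0,0,0]},{"xyz": [0,0,20],"rotation": [0,0,0]},{"xyz": [0,0,24],"rotation": [0,0,0]},{"xyz": [0,0,24],"rotation": [0,0,0]}])

```text
time_s: 28.05
ee_pos: [529.9, 417.4, 56.6]
ee_rot: [-0.394, -3.116, 0.001]
force: [0.6, -0.5, -1.3]
grip_width: 17.0
grip_force: 60.4
```

No contact so far, with the collar about 2–3 mm above the rim; I'll lower it gently.

Emit:
drive_tool(steps=[{"xyz": [0,0,1.5],"rotation": [0,0,0]},{"xyz": [0,0,3],"rotation": [0,0,0]},{"xyz": [0,0,3],"rotation": [0,0,0]}])

```text
time_s: 28.35
ee_pos: [530.3, 417.7, 54.3]
ee_rot: [0.395, 3.117, 0.0]
force: [-0.1, 0.8, -1.7]
grip_width: 16.6
grip_force: 60.4
```

Emit:
drive_tool(steps=[{"xyz": [0,0,1],"rotation": [0,0,0]},{"xyz": [0,0,2],"rotation": [0,0,0]},{"xyz": [0,0,2],"rotation": [0,0,0]}])

```text
time_s: 28.65
ee_pos: [530.4, 417.8, 54.0]
ee_rot: [0.394, 3.116, 0.002]
force: [-7.7, -6.1, 18.5]
grip_width: 16.8
grip_force: 63.0
```

Emit:
drive_tool(jaw=0.6, steps=[{"xyz": [0,0,-1.5],"rotation": [0,0,0]},{"xyz": [0,0,-1.5],"rotation": [0,0,0]},{"xyz": [0,0,-1.5],"rotation": [0,0,0]},{"xyz": [0,0,-1.5],"rotation": [0,0,0]},{"xyz": [0,0,-25],"rotation": [0,0,0]},{"xyz": [0,0,-60],"rotation": [0,0,0]},{"xyz": [0,0,-110],"rotation": [0,0,0]},{"xyz": [29,0,-150],"rotation": [0,0,0]},{"xyz": [29,0,-177],"rotation": [0,0,0]},{"xyz": [29,0,-177],"rotation": [0,0,0]},{"xyz": [29,0,-177],"rotation": [0,0,0]}])

```text
time_s: 29.75
ee_pos: [502.5, 425.1, 229.3]
ee_rot: [0.394, 3.116, 0.001]
force: [0.8, 0.3, 0.4]
grip_width: 51.1
grip_force: 0.0
```

Run:
```python
from h import *
def mask(im): im=im.astype(int); return ((im[:,:,0]>110)&(im[:,:,1]>90)&(im[:,:,2]<70)).astype(np.uint8)
def rep(p,s,tag):
    n,l,st,ce=cv2.connectedComponentsWithStats(mask(p['img']))
    for i in range(1,n):
        if st[i,4]>200 and abs(ce[i][0]-283)<60:
            X=[onz(p,u,103,s)[:2] for u in cv2.boxPoints(cv2.minAreaRect(np.argwhere(l==i)[:,::-1].astype(np.float32)))]
            v=X[1]-X[0];w=X[2]-X[1]; print(tag,np.mean(X,0).round(1),np.hypot(*v).round(1),np.degrees(np.arctan2(v[1],v[0])).round(1),np.hypot(*w).round(1),np.degrees(np.arctan2(w[1],w[0])).round(1))
d=np.load('k1.npz'); rep(d,{'ee_pos':d['pos'],'ee_rot':d['rot']},'before')
s=r.get_state(); p=r.grab_frame('wrist'); print(s['ee_pos'],s['grip_width'],s['force']); rep(p,s,'after')
im=cv2.cvtColor(p['img'],cv2.COLOR_RGB2HSV)
for t in ['key','key_stand']:
  for x in r.silhouettes(p,t): print(t,round(x['p'],2),np.round(x['location']),x['region'].sum())
for n,X in dict(rim=(530,418,45),coll=(530,418,50),tp=(530.5,417.5,103)).items(): print(n,proj(p,X,s))
# collar: bright, low-saturation, near stand
q=proj(p,(530,418,50),s).astype(int); sub=im[q[1]-40:q[1]+40,q[0]-40:q[0]+40]
for row in sub[::4,::4]: print(''.join('Y' if h[1]>120 and 20<h[0]<35 else '#' if h[2]<110 else 'o' if h[2]>190 else '.' for h in row))
q=p2=None
t=r.grab_frame('side'); 
for x in r.silhouettes(t,'key'): print('side key',round(x['p'],2),np.round(x['location']),x['region'].sum())
```

```text
before [529.8 417.1] 32.8 164.0 17.4 72.3
[502.45047586 425.11260459 229.31711399] 51.10247099193258 [0.82455306 0.28793012 0.35345859]
after [529.  417.7] 17.1 75.6 31.3 -14.0
key 0.85 [208. 283.] 1583
key 0.6 [ 99. 224.] 2847
key_stand 0.77 [184. 282.] 1739
rim [283.53055397 203.46443134]
coll [283.53671961 204.85540171]
tp [283.20092904 222.88038853]
ooooooo.......oooooo
oooooo.######..ooooo
oooo.#########...ooo
ooo..##########..ooo
ooo.######..####..oo
ooo.########..##..oo
ooo.##.#....o..##..o
.ooo#...#YYY.o..#..o
ooo.##o.YYYY.oo....o
ooo...o.YYYYYoo..#.o
ooo.#oo.YYYYYooo.#.o
ooo.#.o.YYYYYooo..o.
ooo.#.ooYYYYYoo.#...
oooo.#ooYYYYYoo.....
oooo.##oYYYYYo#.....
ooooo.##YYYYY#......
oooooo..YYYYY.......
ooooooo.YYYYY.......
ooooooo.YYYYY.......
oooooooo.ooo........
side key 0.75 [299. 103.] 1149
side key 0.57 [266. 276.] 450
side key 0.51 [232. 250.] 244
```

```bash
python3 -c "
from h import *
print(r.sign_off())"
```

```text
the job is handed in; nothing more can be done
None
```

I handed the job in at about 30 s, but the sign-off gave no verdict. By the wrist camera, the cover's arrow is at the red button, the lock is turned to its stop with the key, and the key is back upright in its stand.

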